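# Sort the seasonings, the lemon and the teaspoon into their places

## Task

Tidy up after cooking: stand the salt shaker and the two spice jars upright in the wooden caddy, one to a bay (any bay), put the lemon in the blue fruit bowl, and lay the teaspoon flat in the grey cutlery tray. Do not knock over or shove the jam jar with the yellow lid and the white cream jug.

Things in the scene. Friction and masses are not known exactly. Their poses are not given: they have to be found in the camera images.
- salt_shaker: Glass salt shaker with a light grey domed top, standing upright on the worktop; 44 mm across up to 74 mm high, then its narrower 34 mm top, 90 mm tall in all. Loose, about 0.1 kg. Origin: centre of the underside, z up its axis.
- spice_green: Round spice jar with a plain black cap and a dark label with green on it, standing upright; 41 mm across, 105 mm tall. Loose, about 0.11 kg. Origin: centre of the underside, z up its axis.
- spice_red: Round spice jar with a black cap that has a pale disc on top, and a white label with a red band, standing upright; 41 mm across, 105 mm tall. Loose, about 0.11 kg. Origin: centre of the underside, z up its axis.
- lemon_center (a point): Yellow lemon lying on the worktop, 78 mm long, 55 mm wide, 56 mm high, about 0.11 kg, loose. This point is its centre, 28 mm above its underside; x lies along its length, y across it, z up at the start.
- teaspoon: Steel teaspoon lying flat on the worktop, 130 mm long, 26 mm wide at the bowl, at most 11 mm high; loose, 0.03 kg. Origin: the middle of its length at the underside, where it can be pinched across (about 10 to 20 mm wide there); x lies along its length, y across it.
- seasoning_caddy: Low pale wooden caddy, 76 mm (x) by 210 mm (y), 30 mm high, open on top, walls and floor 5 mm thick. Two dividers as high as the walls part it into three equal bays in a row along its y, each 66 mm (x) by 63 mm (y) inside, with centres at y = -68, 0 and +68 mm. Fixed to the worktop. Origin: centre of the underside; the bay floors lie 5 mm above it.
- fruit_bowl: Round blue ceramic fruit bowl, 150 mm across the rim, 50 mm high, open on top, fixed to the worktop. Origin: centre of the underside; the inside floor in the middle lies about 5 mm above it.
- cutlery_tray: Low grey plastic cutlery tray, open on top, one compartment: 112 mm (x) by 180 mm (y), 24 mm high, walls and floor 5 mm thick (inside 102 by 170 mm). Its length is along its y. Fixed to the worktop. Origin: centre of the underside.
- jam_jar: Bystander: jam jar with a yellow lid, red jam inside, 62 by 67 mm, 86 mm tall, loose, standing near the front edge of the worktop. Origin: centre of the underside.
- jug: Bystander: small plain white cream jug, 67 mm wide, 103 mm with its handle, 85 mm tall, loose, standing empty at the left. Origin: centre of the underside of jug and handle together; the handle points along its -y.
Not all that is in view belongs to the job. Leave any pink look-alike of the salt_shaker alone.

How it is judged:
At the end, for the whole second after the job is handed in: Salt shaker and both spice jars stand upright (within 0.12 rad) on the floor of the seasoning caddy, each in a bay; the lemon lies in the fruit bowl, its centre within 40 mm of the bowl's middle; the teaspoon lies flat (within 0.15 rad) on the floor of the cutlery tray. All are released and at rest (x of salt_shaker in the frame of seasoning_caddy between -0.02 and 0.02 m and y of salt_shaker in the frame of seasoning_caddy between -0.09 and 0.09 m and z of salt_shaker in the frame of seasoning_caddy between 0 and 0.012 m and angle between each of salt_shaker, spice_green, spice_red's own z axis and vertical below 0.12 rad and linear speed of each of salt_shaker, spice_green, spice_red, lemon, teaspoon below 0.02 m/s and angular speed of each of salt_shaker, spice_green, spice_red, lemon, teaspoon below 0.3 rad/s and x of spice_green in the frame of seasoning_caddy between -0.02 and 0.02 m and y of spice_green in the frame of seasoning_caddy between -0.09 and 0.09 m and z of spice_green in the frame of seasoning_caddy between 0 and 0.012 m and x of spice_red in the frame of seasoning_caddy between -0.02 and 0.02 m and y of spice_red in the frame of seasoning_caddy between -0.09 and 0.09 m and z of spice_red in the frame of seasoning_caddy between 0 and 0.012 m and horizontal distance between lemon_center and fruit_bowl below 0.04 m and z of lemon_center in the frame of fruit_bowl between 0.01 and 0.065 m and x of teaspoon in the frame of cutlery_tray between -0.045 and 0.045 m and y of teaspoon in the frame of cutlery_tray between -0.06 and 0.06 m and z of teaspoon in the frame of cutlery_tray between 0 and 0.012 m and angle between teaspoon's own z axis and vertical below 0.15 rad); the robot touches nothing.
It fails at once if the jam jar is pushed more than 30 mm or tipped over (distance of jam_jar from where it was at the start of the episode above 0.03 m or angle between jam_jar's own z axis and vertical above 0.35 rad).
It fails at once if the jug is pushed more than 30 mm or tipped over (distance of jug from where it was at the start of the episode above 0.03 m or angle between jug's own z axis and vertical above 0.35 rad).
It also fails if it takes over 133 s, if anything falls off the work surface, if the arm or the gripper's body presses on something with over 40 N, if the wrist force passes 120 N, or if a joint passes its speed limit or range.

## Robot

A 6-joint arm with a two-finger parallel gripper is mounted at the origin on a cart in front of the work surface, level with it; the furniture and walls round the work are solid. World frame = base frame: x ahead of the robot, y to its left, z up, the work surface at z = 0. Lengths are in m, angles in rad, forces in N, time in s.
With the tool pointing down it reaches from about 0.375 to 0.9 m from the base axis. Payload 3.1 kg.
Tool frame: the origin (TCP) lies where the fingers leave the gripper's body, on its centre line; the fingertips stand 70 mm ahead of it and the grasp point (between the pads) lies 51 mm ahead of it; z points along the fingers, y is the line along which they close (so a half turn about z gives the same grasp; the last joint's range is limited). The gripper opens to 87 mm and grips with 3 to 60 N. Pads are 19 mm wide; open, the fingers measure 117 mm over their backs; the gripper's body (75 mm by 190 mm) begins 51 mm behind the grasp point.
Start: joints at [0.951, 0.527, 1.433, -0, 1.181, -0.178], TCP at [0.267, 0.565, 0.292] pointing down, gripper open.
Joint ranges: [-3.08, 3.08], [-0.75, 2.2], [0.22, 2.44], [-1.43, 4.57], [0, 2.65], [-2.85, 2.85]. Speed limits (rad/s): [2.79, 2.79, 3.14, 3.14, 3.14, 3.14].

## Interface

Orientations are given as a unit quaternion [x, y, z, w].
In Python, from rig import robot gives the robot as it stands.
- The arm moves only by the tool send_rows, never from a script. Its argument "deltas" is text: rows parted by semicolons, each of 7 numbers parted by spaces: the shift along the tool's x, y, z in mm, then the turn, a rotation vector about the tool's x, y, z in degrees, then the opening, from 0 (shut) to 1 (fully open). A call has 1 to 10 rows; each row shifts and turns the commanded pose from where the row before left it, along the tool's axes as they then stand; what a row does not reach is not made up. A row lasts 1/8 s, in which the tool goes at most 62.5 mm and 10.7 degrees, less where a joint would pass 70% of its speed; a pose out of reach is approached as far as the arm can. A call is refused whole if a number of a shift passes 62.5 or a number of a turn 10.7, either way. A call with a gripper value outside its range is refused whole. The fingers move at their own pace and stop on an object; "newtons" is the grip in N (left out, the last holds). Time passes only in rows, so rows that do not move let the fingers close. It gives the time, the measured TCP pose, the force, the opening and the grip force at its end, in the units of the state.
- robot.get_obs(): the state, without advancing time (a new reading comes with each control period).
- robot.camera(name): name is "scene" or "top" or "wrist"; returns a dict with "image" (420x560x3 uint8, red, green, blue), "depth" (420x560 float32, m along the optical axis (not along the pixel's ray), 0 where there is no reading), "fovy" (degrees; the focal length in pixels is half the picture's height over the tangent of half this angle, whatever the lens; pixels are square), "cx", "cy" (the principal point, pixels), "rvec" (rotation vector, rad) and "tvec" (3), from world to camera coordinates, as OpenCV has them. Camera axes: x right, y down, z forward; pixel columns grow to the right and rows downward; lengths in m; the calibration is good to about 2 mm. A picture is of the moment at which its call begins.
- robot.hand_in(): hands the job in; it is judged then, once.
Trained networks look in the newest picture that a camera, given by its name, has taken for a name from the list of things; names that differ only in an ending like _2 or _b are one class to them, and where a whole thing is asked for, a point or a joint stands for the part that bears it (a point fixed in the world has none). Each returns a list of dicts, best first, with "p" (0 to 1); they miss things now and then, are a little off and sometimes report something else, mostly with a low value. They report only what shows in the picture. A call takes as long as a camera call. They do not tell look-alikes from the thing itself.
- robot.find_in(camera, thing): "box" ([left, top, right, bottom] in pixels, round what is visible of it).
- robot.cut_out(camera, thing): "region" (420x560 bool, what is visible of it) and "box" ([left, top, right, bottom] in pixels, round what is visible of it).
The state is a dict: "time": time; "q": joint angles; "joint_velocities": joint speeds; "joint_torque": joint torques, N m; "position": TCP position; "tool_rot": TCP orientation; "ft_force": force on the tool from outside, world axes, zero at the start; "moment": the same for the moment, N m; "grip_width": finger opening in m; "grip_force": force on a finger pad.
Only numpy, scipy, OpenCV 4.12 (cv2) and the standard library are available. Lean on these libraries where they do the work, as an engineer would, in place of code of your own. Each camera call takes 0.05 s, during which the arm holds its last target. There are 200 camera calls.

## Working session

There is one attempt and no reset: what is moved stays moved. The work goes in short steps, Python scripts to look and compute and a tool call to move; the robot and the scene stay as the last step left them, time stands still between calls to the robot, and variables do not carry over. Pictures are saved under pics/ and viewed, at most 14 in all, crops included, and the job is handed in when it is done.

Besides the shell and the picture viewer there is one more tool, called by a JSON object that holds its "op" and its "data", one argument or row to a line. send_rows: Moves the arm, as the interface text tells. Its arguments: {"type":"object","properties":{"deltas":{"type":"string"},"newtons":{"type":"number"}},"required":["deltas"]}

```bash
mkdir -p pics
cat > h.py <<'E'
import numpy as np, cv2
from rig import robot
def K(c):
    f=210/np.tan(np.radians(c['fovy'])/2); return f,c['cx'],c['cy']
def cloud(c):
    f,cx,cy=K(c); d=c['depth']; v,u=np.mgrid[:420,:560]
    P=np.stack([(u-cx)/f*d,(v-cy)/f*d,d],-1)
    R=cv2.Rodrigues(np.array(c['rvec'],float))[0]
    W=(P-np.array(c['tvec']).ravel())@R
    W[d==0]=np.nan
    return W
def save(c,n): cv2.imwrite('pics/'+n,c['image'][:,:,::-1])
E
python3 - <<'E'
from h import *
things="salt_shaker spice_green spice_red lemon_center teaspoon seasoning_caddy fruit_bowl cutlery_tray jam_jar jug".split()
for n in ("top","scene"):
    c=robot.camera(n); save(c,n+'1.png'); W=cloud(c)
    print(n,c['fovy'],c['tvec'])
    for t in things:
        for r in robot.cut_out(n,t)[:3]:
            P=W[r['region']]; P=P[~np.isnan(P[:,0])]
            print(t,round(r['p'],2),[int(x) for x in r['box']], 'med',np.median(P,0).round(3),'lo',np.percentile(P,3,0).round(3),'hi',np.percentile(P,97,0).round(3))
o=robot.get_obs(); print(o)
E
```

```text
top 49.846364878227305 [0.14388993 0.46341297 1.09912817]
salt_shaker 0.6 [218, 225, 236, 241] med [0.397 0.272 0.077] lo [0.382 0.257 0.017] hi [0.418 0.29  0.089]
salt_shaker 0.58 [254, 206, 272, 227] med [0.432 0.195 0.08 ] lo [0.42  0.18  0.033] hi [0.449 0.213 0.089]
spice_green 0.77 [358, 200, 378, 223] med [ 0.436 -0.068  0.102] lo [ 0.422 -0.086  0.028] hi [ 0.456 -0.054  0.107]
spice_red 0.58 [415, 230, 447, 252] med [ 0.375 -0.213  0.1  ] lo [ 0.359 -0.24   0.004] hi [ 0.396 -0.203  0.107]
lemon_center 0.79 [306, 208, 328, 235] med [0.428 0.057 0.046] lo [0.4   0.034 0.031] hi [0.459 0.081 0.055]
lemon_center 0.41 [268, 231, 295, 262] med [0.358 0.142 0.084] lo [0.333 0.116 0.01 ] hi [0.386 0.168 0.088]
teaspoon 0.78 [197, 193, 207, 242] med [0.414 0.352 0.004] lo [ 0.383  0.339 -0.002] hi [0.501 0.36  0.01 ]
seasoning_caddy 0.73 [349, 141, 434, 173] med [ 0.6   -0.146  0.006] lo [ 0.558 -0.245  0.   ] hi [ 0.634 -0.042  0.031]
seasoning_caddy 0.23 [117, 181, 147, 218] med [0.476 0.52  0.046] lo [0.438 0.491 0.002] hi [0.526 0.551 0.084]
fruit_bowl 0.92 [278, 137, 336, 192]
[... 2206 characters left out ...]
 0.084]
{'time': 1.1, 'q': array([ 9.50460416e-01,  5.27493818e-01,  1.43267133e+00,  2.12378542e-05,
        1.18137640e+00, -1.78514836e-01]), 'joint_velocities': array([0.00054591, 0.00043572, 0.00100267, 0.00187111, 0.00059812,
       0.00149929]), 'joint_torque': array([-1.60674563e-04, -4.40032268e+01, -1.76983953e+01,  6.34631678e-02,
        5.05078398e-02, -1.88034761e-05]), 'position': array([0.2672177 , 0.56499291, 0.29226135]), 'tool_rot': array([2.19122057e-01, 9.75697455e-01, 2.73622055e-05, 8.86670549e-07]), 'ft_force': array([-0.58728301, -0.11340463, -0.64685151]), 'moment': array([ 0.00139308,  0.00074256, -0.06780591]), 'grip_force': 0.0, 'grip_width': 0.08667006783106904}
```

Run:
```python
from h import *
a=cv2.imread('pics/top1.png')[130:270,100:460]
cv2.imwrite('pics/topc.png',cv2.resize(a,None,fx=2.2,fy=2.2,interpolation=cv2.INTER_CUBIC))
b=cv2.imread('pics/scene1.png')[110:380,190:440]
cv2.imwrite('pics/scenec.png',cv2.resize(b,None,fx=2.2,fy=2.2,interpolation=cv2.INTER_CUBIC))
```

```text
(no output)
```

View pics/topc.png

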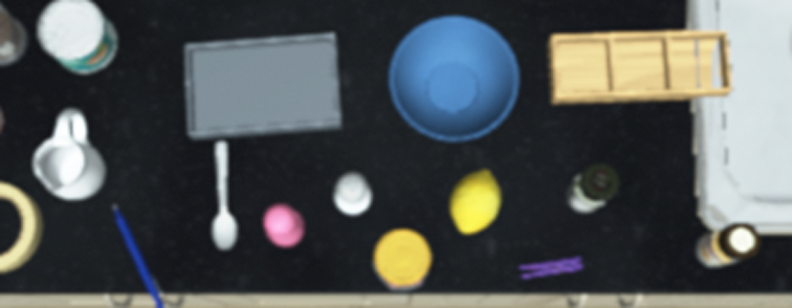

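View pics/scenec.png

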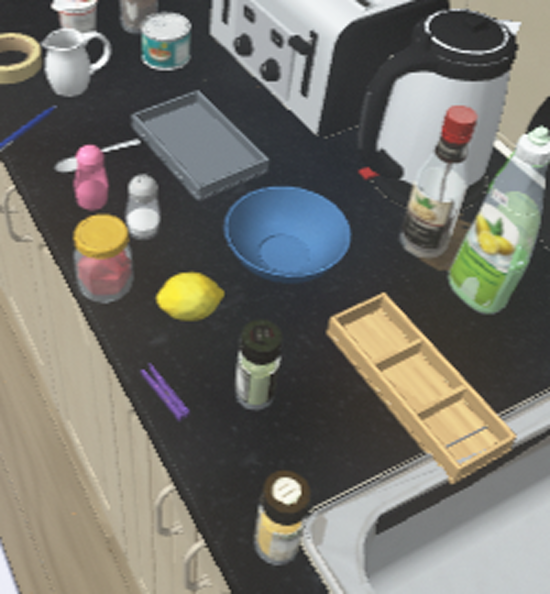

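Top crop: the pink look-alike is at full px (229,232) and the grey-topped salt shaker at (260,217), so I choose the grey one. The green jar (368,212, plain cap), red jar (437,239, pale disc), lemon (316,222) and spoon (202,218) have no rivals. The jam jar is at (283,247) and the jug at (131,200).

Run:
```python
from h import *
c=robot.camera('top'); W=cloud(c)
F=W.reshape(-1,3); F=F[~np.isnan(F[:,0])]
def sel(x0,x1,y0,y1,z0,z1): 
    m=(F[:,0]>x0)&(F[:,0]<x1)&(F[:,1]>y0)&(F[:,1]<y1)&(F[:,2]>z0)&(F[:,2]<z1); return F[m]
def rect(n,P):
    (cx,cy),s,a=cv2.minAreaRect(P[:,:2].astype(np.float32)*1000); print(n,len(P),round(cx),round(cy),np.round(s),round(a,1),'mean',P[:,:2].mean(0).round(4),'zmax',P[:,2].max().round(3))
rect('salt top',sel(.40,.47,.16,.23,.08,.1))
rect('pink',sel(.36,.43,.24,.31,.08,.1))
rect('green',sel(.40,.47,-.11,-.03,.098,.12))
rect('red',sel(.34,.41,-.26,-.17,.098,.12))
rect('lemon',sel(.385,.48,.01,.1,.03,.06))
rect('lemonall',sel(.385,.48,.01,.1,.012,.06))
rect('caddy',sel(.53,.66,-.28,-.02,.02,.04))
rect('bowl rim',sel(.49,.67,-.02,.18,.042,.06))
rect('tray',sel(.49,.66,.19,.43,.016,.03))
for t in ['teaspoon']:
    r=robot.cut_out('top',t)[0]; ys,xs=np.nonzero(r['region']); P=W[ys,xs]; P=P[(P[:,2]<.03)&~np.isnan(P[:,0])]
    rect('spoon',P)
# obstacles
H=sel(.3,.95,-.45,.6,.06,.6)
for y0 in np.arange(-.4,.6,.1):
    Q=H[(H[:,1]>y0)&(H[:,1]<y0+.1)&(H[:,0]>.5)]
    print(round(y0,1), None if len(Q)==0 else (np.percentile(Q[:,0],[1,5]).round(3),Q[:,2].max().round(3)))
```

```text
salt top 119 438 196 [30. 29.] 1.0 mean [0.4387 0.1958] zmax 0.092
pink 119 404 276 [28. 30.] 83.6 mean [0.403 0.275] zmax 0.091
green 226 442 -75 [38. 40.] 89.1 mean [ 0.4415 -0.0739] zmax 0.11
red 233 379 -223 [38. 40.] 55.1 mean [ 0.3776 -0.2227] zmax 0.11
lemon 458 431 56 [59. 61.] 28.0 mean [0.4292 0.0568] zmax 0.059
lemonall 477 431 56 [60. 62.] 27.7 mean [0.4285 0.0572] zmax 0.059
caddy 657 597 -144 [ 77. 211.] 1.8 mean [ 0.5965 -0.1461] zmax 0.036
bowl rim 445 573 79 [147. 146.] 0.1 mean [0.5813 0.0757] zmax 0.054
tray 485 574 307 [113. 180.] 4.5 mean [0.5734 0.3088] zmax 0.028
spoon 239 442 358 [129.  30.] 9.1 mean [0.4283 0.3516] zmax 0.015
-0.4 (array([0.874, 0.876]), np.float64(0.242))
-0.3 (array([0.873, 0.876]), np.float64(0.241))
-0.2 (array([0.735, 0.883]), np.float64(0.256))
-0.1 (array([0.721, 0.723]), np.float64(0.263))
-0.0 (array([0.713, 0.717]), np.float64(0.233))
0.1 (array([0.693, 0.698]), np.float64(0.243))
0.2 (array([0.701, 0.726]), np.float64(0.209))
0.3 (array([0.71 , 0.718]), np.float64(0.208))
0.4 (array([0.678, 0.679]), np.float64(0.568))
0.5 (array([0.514, 0.623]), np.float64(0.567))
```

{"op": "send_rows", "data": {
  "deltas": "0 0 0 0 0 -8.4 1; 0 0 0 0 0 -8.4 1; 0 0 0 0 0 -8.5 1"
}}

```text
time: 1.58
position: [0.2672, 0.565, 0.2922]
tool_rot: [-0.002, 1.0, -0.0, -0.0]
ft_force: [-0.5, 0.5, 1.0]
grip_width: 0.0872
grip_force: 0.0
```

{"op": "send_rows", "data": {
  "deltas": "-25 -53 10 0 0 0 1; -25 -53 10 0 0 0 1; -25 -53 10 0 0 0 1; -25 -53 10 0 0 0 1; -24 -53 10 0 0 0 1; -24 -52 10 0 0 0 1; -23 -52 10 0 0 0 1; 0 0 0 0 0 0 1"
}}

```text
time: 2.58
position: [0.44, 0.1927, 0.2219]
tool_rot: [0.003, 1.0, -0.0, 0.0]
ft_force: [0.2, 0.5, -0.0]
grip_width: 0.0871
grip_force: 0.0
```

Run:
```python
from h import *
o=robot.get_obs(); print(o['position'],o['q'])
c=robot.camera('wrist'); save(c,'w1.png'); W=cloud(c)
F=W.reshape(-1,3); F=F[~np.isnan(F[:,0])]
for n,x,y,z in (('salt',.438,.196,.08),('pink',.403,.275,.08),('salt body',.438,.196,.04),('jam',.359,.14,.08)):
    P=F[(abs(F[:,0]-x)<.04)&(abs(F[:,1]-y)<.04)&(F[:,2]>z)&(F[:,2]<.12)]
    print(n,len(P), P.min(0).round(3) if len(P) else '',P.max(0).round(3) if len(P) else '')
c=robot.camera('top'); W=cloud(c)
for t in ['teaspoon','lemon_center']:
    r=robot.cut_out('top',t)[0]; P=W[r['region']]; P=P[~np.isnan(P[:,0])]
    P=P[P[:,2]>(.003 if t=='teaspoon' else .02)]
    m=P[:,:2].mean(0); w,V=np.linalg.eigh(np.cov((P[:,:2]-m).T)); a=V[:,1]; s=(P[:,:2]-m)@a; d=(P[:,:2]-m)@V[:,0]
    print(t,m,'axis deg',np.degrees(np.arctan2(a[1],a[0])),np.sqrt(w),'extent',s.min(),s.max(),d.min(),d.max(),'mid',m+a*(s.min()+s.max())/2)
```

```text
[0.44002351 0.19274049 0.22187758] [ 1.79946224e-01  4.45210097e-01  1.86026147e+00 -7.17806147e-04
  8.36036346e-01 -1.38346409e+00]
salt 1125 [0.421 0.184 0.08 ] [0.452 0.214 0.09 ]
pink 1261 [0.385 0.263 0.08 ] [0.416 0.293 0.089]
salt body 1912 [0.416 0.181 0.04 ] [0.454 0.22  0.09 ]
jam 5786 [0.33  0.113 0.08 ] [0.39  0.173 0.088]
teaspoon [0.43362142 0.35140662] axis deg -175.543983609033 [0.00518978 0.03601619] extent -0.06762932898271236 0.054556174898523165 -0.012819276568293306 0.012838946431147845 mid [0.44013824 0.35191447]
lemon_center [0.42856103 0.05758493] axis deg 162.48785819036604 [0.01319945 0.01734724] extent -0.03885026873694361 0.03317048000590805 -0.026415577294804322 0.026341784109969568 mid [0.4312693  0.05673038]
```

View pics/w1.png

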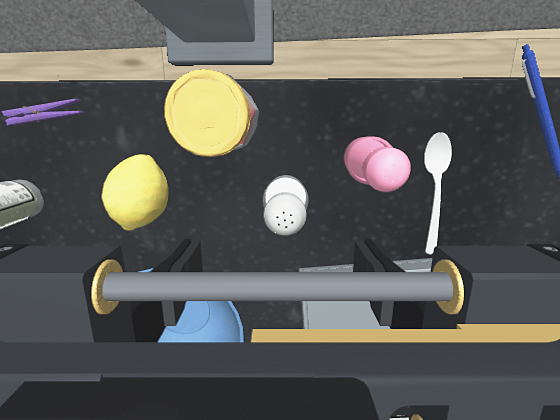

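{"op": "send_rows", "data": {
  "deltas": "3 5 25 0 0 0 0.75; 0 0 35 0 0 0 0.75; 0 0 30 0 0 0 0.75; 0 0 19 0 0 0 0.75; 0 0 0 0 0 0 0.3; 0 0 0 0 0 0 0.3; 0 0 0 0 0 0 0.3; 0 0 0 0 0 0 0.3",
  "newtons": 15
}}

```text
time: 3.78
position: [0.4355, 0.2011, 0.1141]
tool_rot: [-0.0, 1.0, 0.0, 0.001]
ft_force: [-0.5, 0.2, 1.2]
grip_width: 0.0364
grip_force: 15.0
```

{"op": "send_rows", "data": {
  "deltas": "0 0 -45 0 0 0 0.3; 0 0 -55 0 0 0 0.3; -26 -46 0 0 0 0 0.3; -26 -46 0 0 0 0 0.3; -27 -46 0 0 0 0 0.3; -27 -46 0 0 0 0 0.3; -27 -46 0 0 0 0 0.3; -27 -47 0 0 0 0 0.3; 0 0 0 0 0 0 0.3"
}}

```text
time: 4.9
position: [0.5974, -0.0803, 0.2137]
tool_rot: [0.003, 1.0, -0.001, 0.002]
ft_force: [0.0, 0.5, -0.7]
grip_width: 0.0367
grip_force: 14.8
```

Run:
```python
from h import *
o=robot.get_obs(); print(o['position'],o['grip_width'])
c=robot.camera('wrist'); save(c,'w2.png'); W=cloud(c); F=W.reshape(-1,3); F=F[~np.isnan(F[:,0])]
P=F[(F[:,0]>.54)&(F[:,0]<.65)&(F[:,1]>-.27)&(F[:,1]<-.02)&(F[:,2]>.022)&(F[:,2]<.04)]
print(len(P),cv2.minAreaRect(P[:,:2].astype(np.float32)*1000))
c=robot.camera('scene'); save(c,'s2.png')
cv2.imwrite('pics/s2c.png',cv2.resize(c['image'][100:360,230:450,::-1],None,fx=2.2,fy=2.2))
```

```text
[ 0.59741755 -0.08030563  0.2137054 ] 0.03670580324975163
4236 ((595.1619262695312, -141.2433624267578), (76.14814758300781, 210.0037841796875), 1.8598904609680176)
```

View pics/s2c.png

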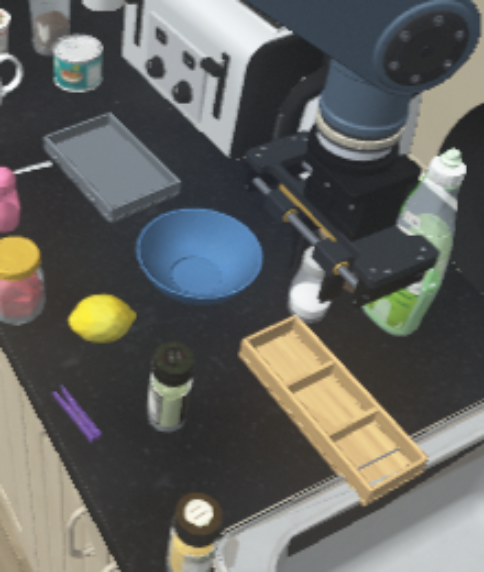

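View pics/w2.png

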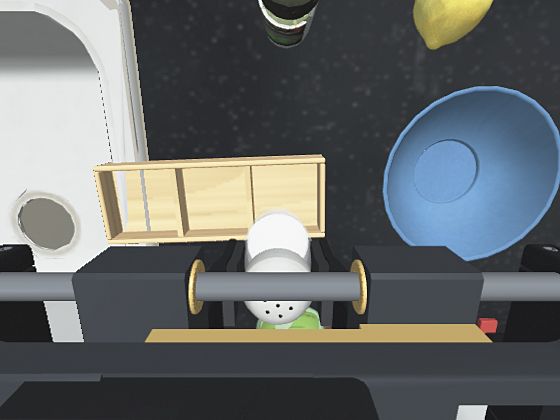

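The shaker is held upright, its bottom near wrist px (280,240). The caddy is clear, with its bays at px (145..325,200).

{"op": "send_rows", "data": {
  "deltas": "3 6 30 0 0 0 0.3; 0 0 30 0 0 0 0.3; 0 0 20 0 0 0 0.3; 0 0 13 0 0 0 0.3; 0 0 0 0 0 0 0.3; 0 0 0 0 0 0 0.3"
}}

```text
time: 5.75
position: [0.5921, -0.0697, 0.1208]
tool_rot: [-0.0, 1.0, -0.0, 0.0]
ft_force: [0.5, -0.4, -0.9]
grip_width: 0.0367
grip_force: 14.8
```

{"op": "send_rows", "data": {
  "deltas": "0 -3 2 0 0 0 0.3; 0 0 0 0 0 0 0.6; 0 0 0 0 0 0 0.6; 0 0 0 0 0 0 0.6; 0 0 -45 0 0 0 0.75; 0 0 -50 0 0 0 0.75; 50 0 0 0 0 0 0.75; 50 -1 0 0 0 0 0.75; 50 -1 0 0 0 0 0.75; 0 0 0 0 0 0 0.75"
}}

```text
time: 7.0
position: [0.4373, -0.0736, 0.213]
tool_rot: [0.001, 1.0, 0.001, -0.003]
ft_force: [0.8, -0.6, -0.3]
grip_width: 0.0652
grip_force: 0.0
```

```bash
cat > m.py <<'E'
from h import *
import sys
def meas(cam,x,y,z0,z1,r=.045):
    c=robot.camera(cam); F=cloud(c).reshape(-1,3); F=F[~np.isnan(F[:,0])]
    P=F[(abs(F[:,0]-x)<r)&(abs(F[:,1]-y)<r)&(F[:,2]>z0)&(F[:,2]<z1)]
    if len(P)<10: print(cam,'none',len(P)); return
    q=np.percentile(P,[1,99],axis=0); print(cam,len(P),'mid',((q[0]+q[1])/2).round(4),'size',(q[1]-q[0]).round(4),'rectmid',np.round(cv2.minEnclosingCircle(P[:,:2].astype(np.float32)*1000),1) if 0 else cv2.minEnclosingCircle(P[:,:2].astype(np.float32)*1000))
E
python3 - <<'E'
from m import *
print(robot.get_obs()['position'])
meas('wrist',.442,-.075,.1,.115)
meas('wrist',.379,-.223,.1,.115)
meas('top',.594,-.0745,.085,.11)
E
```

```text
[ 0.43726402 -0.07363867  0.21300121]
wrist 2468 mid [ 0.4391 -0.0718  0.1034] size [0.0378 0.0367 0.0049] rectmid ((439.3387756347656, -71.86865997314453), 20.319135665893555)
wrist 3262 mid [ 0.3758 -0.2206  0.1031] size [0.037  0.0377 0.0051] rectmid ((376.07177734375, -221.23350524902344), 20.70992660522461)
top 110 mid [ 0.5943 -0.0772  0.0914] size [0.0271 0.0275 0.0121] rectmid ((594.7780151367188, -76.92745208740234), 15.569674491882324)
```

{"op": "send_rows", "data": {
  "deltas": "-2 1 25 0 0 0 0.75; 0 0 35 0 0 0 0.75; 0 0 20 0 0 0 0.75; 0 0 0 0 0 0 0.3; 0 0 0 0 0 0 0.3; 0 0 0 0 0 0 0.3; 0 0 0 0 0 0 0.3",
  "newtons": 15
}}

```text
time: 8.02
position: [0.4446, -0.0742, 0.134]
tool_rot: [0.0, 1.0, -0.0, 0.001]
ft_force: [-0.3, 0.2, 1.4]
grip_width: 0.0402
grip_force: 14.9
```

{"op": "send_rows", "data": {
  "deltas": "0 0 -30 0 0 0 0.3; 0 0 -30 0 0 0 0.3; -20 -22 0 0 0 0 0.3; -45 -22 0 0 0 0 0.3; -45 -22 0 0 0 0 0.3; -43 -2 0 0 0 0 0.3; 0 0 0 0 0 0 0.3; 0 0 0 0 0 0 0.3"
}}

```text
time: 9.02
position: [0.5957, -0.1415, 0.1929]
tool_rot: [-0.0, 1.0, 0.0, -0.001]
ft_force: [0.1, 0.6, 0.1]
grip_width: 0.0406
grip_force: 14.9
```

Run:
```python
from h import *
print(robot.get_obs()['position'])
c=robot.camera('scene'); 
cv2.imwrite('pics/s3c.png',cv2.resize(c['image'][120:380,230:450,::-1],None,fx=2.2,fy=2.2))
```

```text
[ 0.59566732 -0.14148593  0.19286583]
```

View pics/s3c.png

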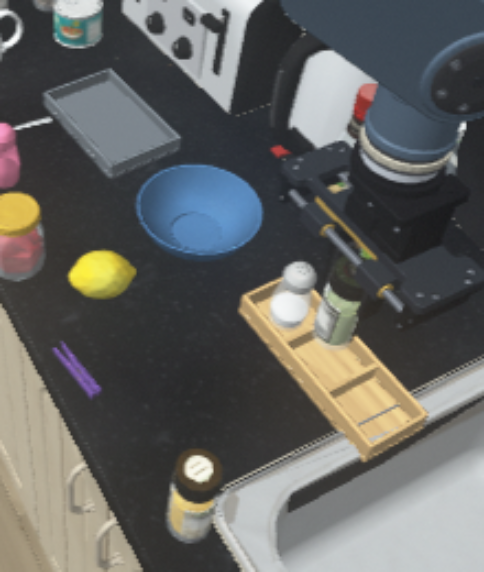

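Shaker standing in the first bay (px 293,295), green jar held above the middle bay (px 335,315).

{"op": "send_rows", "data": {
  "deltas": "-1 0 25 0 0 0 0.3; 0 0 20 0 0 0 0.3; 0 0 10 0 0 0 0.3; 0 0 0 0 0 0 0.3; 0 0 0 0 0 0 0.57; 0 0 0 0 0 0 0.57; 0 0 0 0 0 0 0.57; 0 0 -45 0 0 0 0.57; 0 0 -45 0 0 0 0.75"
}}

```text
time: 10.2
position: [0.5977, -0.1421, 0.2287]
tool_rot: [0.0, 1.0, 0.0, -0.001]
ft_force: [0.4, -0.5, 0.2]
grip_width: 0.0541
grip_force: 0.0
```

{"op": "send_rows", "data": {
  "deltas": "50 -18 0 0 0 0 0.75; 50 -18 0 0 0 0 0.75; 50 -18 0 0 0 0 0.75; 50 -18 0 0 0 0 0.75; 17 -7 0 0 0 0 0.75; 0 0 0 0 0 0 0.75"
}}

```text
time: 10.95
position: [0.3801, -0.2214, 0.2285]
tool_rot: [0.001, 1.0, 0.0, 0.0]
ft_force: [-1.0, 0.5, 0.2]
grip_width: 0.0654
grip_force: 0.0
```

Run:
```python
from m import *
o=robot.get_obs(); print(o['position'],o['q'])
meas('wrist',.376,-.221,.1,.115)
meas('top',.596,-.1425,.1,.12)
```

```text
[ 0.38013459 -0.22143565  0.22852362] [-7.82561268e-01  3.88830587e-01  1.94915857e+00  5.83331247e-05
  8.03581443e-01 -2.35045220e+00]
wrist 2186 mid [ 0.3752 -0.2214  0.1034] size [0.0372 0.0367 0.0049] rectmid ((375.58355712890625, -221.294921875), 19.984098434448242)
top 225 mid [ 0.5927 -0.1434  0.1069] size [0.0381 0.0381 0.0124] rectmid ((593.4057006835938, -143.1260986328125), 20.793014526367188)
```

{"op": "send_rows", "data": {
  "deltas": "3 0 30 0 0 0 0.75; 1 0 40 0 0 0 0.75; 0 0 25 0 0 0 0.75; 0 0 0 0 0 0 0.3; 0 0 0 0 0 0 0.3; 0 0 0 0 0 0 0.3; 0 0 0 0 0 0 0.3; 0 0 -30 0 0 0 0.3; 0 0 -45 0 0 0 0.3; 0 0 0 0 0 0 0.3"
}}

```text
time: 12.3
position: [0.3783, -0.2222, 0.2111]
tool_rot: [0.0, 1.0, -0.003, 0.003]
ft_force: [-0.4, -0.1, -1.7]
grip_width: 0.0401
grip_force: 15.0
```

{"op": "send_rows", "data": {
  "deltas": "-45 2 0 0 0 0 0.3; -45 2 0 0 0 0 0.3; -45 2 0 0 0 0 0.3; -45 3 0 0 0 0 0.3; -41 2 0 0 0 0 0.3; 0 0 0 0 0 0 0.3; 0 0 0 0 0 0 0.3"
}}

```text
time: 13.18
position: [0.5965, -0.2095, 0.2067]
tool_rot: [0.0, 1.0, 0.001, -0.002]
ft_force: [-0.3, -0.2, -0.4]
grip_width: 0.0403
grip_force: 15.0
```

Run:
```python
from h import *
print(robot.get_obs()['position'])
c=robot.camera('scene'); 
cv2.imwrite('pics/s4c.png',cv2.resize(c['image'][120:380,230:450,::-1],None,fx=2.2,fy=2.2))
```

```text
[ 0.59652011 -0.20945326  0.2067073 ]
```

View pics/s4c.png

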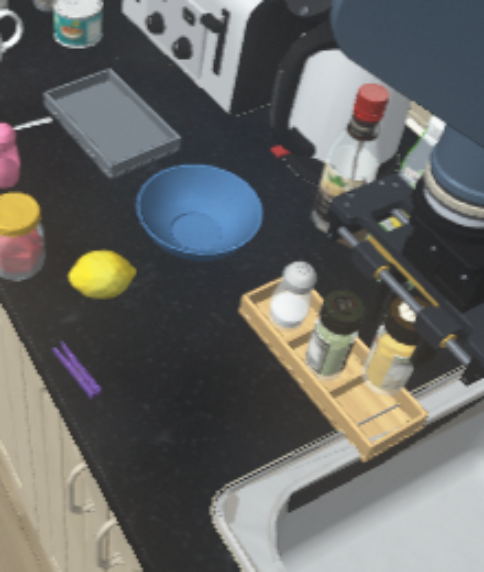

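Red jar above the last bay (px 390,355); green and salt standing properly.

{"op": "send_rows", "data": {
  "deltas": "-1 0 25 0 0 0 0.3; 0 0 25 0 0 0 0.3; 0 0 17 0 0 0 0.3; 0 0 0 0 0 0 0.3; 0 0 0 0 0 0 0.57; 0 0 0 0 0 0 0.57; 0 0 0 0 0 0 0.57; 0 0 -45 0 0 0 0.57; 0 0 -50 0 0 0 0.7; 0 0 0 0 0 0 1"
}}

```text
time: 14.48
position: [0.6015, -0.2113, 0.2415]
tool_rot: [-0.0, 1.0, -0.003, 0.005]
ft_force: [0.7, 0.4, -0.3]
grip_width: 0.0621
grip_force: 0.0
```

{"op": "send_rows", "data": {
  "deltas": "28 44 0 0 0 0 1; 28 45 0 0 0 0 1; 28 45 0 0 0 0 1; 28 45 0 0 0 0 1; 28 45 0 0 0 0 1; 26 43 0 0 0 0 1; 0 0 0 0 0 8.7 1; 0 0 0 0 0 8.8 1; 0 0 0 0 0 0 1"
}}

```text
time: 15.6
position: [0.4326, 0.0572, 0.2358]
tool_rot: [0.151, 0.989, -0.0, -0.001]
ft_force: [-0.1, 0.6, 0.8]
grip_width: 0.0873
grip_force: 0.0
```

Run:
```python
from m import *
o=robot.get_obs(); print(o['position'],o['tool_rot'])
meas('wrist',.431,.057,.015,.07,.05)
meas('top',.598,-.2105,.1,.12)
```

```text
[0.43255272 0.05718674 0.23584924] [ 1.51113399e-01  9.88516274e-01 -3.82492413e-05 -5.61177199e-04]
wrist 3056 mid [0.4272 0.0594 0.0416] size [0.0653 0.0514 0.0265] rectmid ((430.1102600097656, 60.11766815185547), 38.32156753540039)
top 217 mid [ 0.5977 -0.2117  0.1082] size [0.0383 0.0373 0.0113] rectmid ((598.2977905273438, -213.17103576660156), 20.78810691833496)
```

Run:
```python
from h import *
c=robot.camera('wrist'); R=cv2.Rodrigues(np.array(c['rvec'],float))[0]; print(-R.T@np.array(c['tvec']).ravel(),R[2],robot.get_obs()['position'])
```

```text
[0.36145624 0.07883115 0.32749262] [ 0.25806865 -0.07950904 -0.96284936] [0.43290668 0.05684407 0.23598175]
```

{"op": "send_rows", "data": {
  "deltas": "0 0 45 0 0 0 1; 0 0 45 0 0 0 1; 0 0 20 0 0 0 1; 0 0 0 0 0 0 1"
}}

```text
time: 16.25
position: [0.4323, 0.0568, 0.1249]
tool_rot: [0.152, 0.988, -0.0, -0.002]
ft_force: [-0.7, -0.0, 0.1]
grip_width: 0.0873
grip_force: 0.0
```

{"op": "send_rows", "data": {
  "deltas": "1 0 25 0 0 0 1; 0 0 17 0 0 0 1; 0 0 0 0 0 0 0.4; 0 0 0 0 0 0 0.4; 0 0 0 0 0 0 0.4; 0 0 0 0 0 0 0.4; 0 0 0 0 0 0 0.4; 0 0 -40 0 0 0 0.4; 0 0 -55 0 0 0 0.4; 0 0 0 0 0 0 0.4",
  "newtons": 15
}}

```text
time: 17.5
position: [0.4339, 0.0571, 0.1822]
tool_rot: [0.152, 0.988, 0.0, 0.004]
ft_force: [0.6, -0.0, -2.2]
grip_width: 0.0531
grip_force: 15.0
```

{"op": "send_rows", "data": {
  "deltas": "-42 21 0 0 0 0 0.4; -42 21 0 0 0 0 0.4; -42 21 0 0 0 0 0.4; 0 0 0 0 0 0 0.4; 0 0 40 0 0 0 0.4; 0 0 38 0 0 0 0.4; 0 0 0 0 0 0 0.4"
}}

```text
time: 18.38
position: [0.5671, 0.0795, 0.0974]
tool_rot: [0.152, 0.988, -0.001, -0.006]
ft_force: [-0.3, 0.3, -1.4]
grip_width: 0.0534
grip_force: 15.0
```

{"op": "send_rows", "data": {
  "deltas": "0 0 0 0 0 0 0.72; 0 0 0 0 0 0 0.72; 0 0 0 0 0 0 0.72; 0 0 -40 0 0 0 0.72; 0 0 -50 0 0 0 0.72; 0 0 -30 0 0 -7.3 0.72; 0 0 0 0 0 -7.3 0.72; 0 0 0 0 0 -7.4 0.72; 0 0 0 0 0 0 0.72"
}}

```text
time: 19.5
position: [0.5713, 0.0794, 0.2223]
tool_rot: [-0.038, 0.999, -0.0, 0.001]
ft_force: [1.0, 0.2, 0.5]
grip_width: 0.0625
grip_force: 0.0
```

{"op": "send_rows", "data": {
  "deltas": "17 47 0 0 0 0 0.5; 17 47 0 0 0 0 0.5; 17 47 0 0 0 0 0.5; 17 47 0 0 0 0 0.5; 17 47 0 0 0 0 0.5; 20 47 0 0 0 0 0.5; 0 0 0 0 0 0 0.5; 0 0 0 0 0 0 0.5"
}}

```text
time: 20.5
position: [0.4446, 0.3522, 0.2214]
tool_rot: [-0.039, 0.999, -0.0, 0.0]
ft_force: [1.0, -0.8, -1.0]
grip_width: 0.0435
grip_force: 0.0
```

Run:
```python
from m import *
o=robot.get_obs(); print(o['position'],o['tool_rot'])
meas('top',.572,.08,.035,.12,.035)
c=robot.camera('wrist'); save(c,'w5.png'); W=cloud(c)
for r in robot.cut_out('wrist','teaspoon')[:2]:
    P=W[r['region']]; P=P[~np.isnan(P[:,0])]; P=P[(P[:,2]<.03)&(P[:,2]>-.01)]
    m=P[:,:2].mean(0); w,V=np.linalg.eigh(np.cov((P[:,:2]-m).T)); a=V[:,1]; s=(P[:,:2]-m)@a; s0,s1=s.min(),s.max()
    mid=m+a*(s0+s1)/2; near=P[abs(s-(s0+s1)/2)<.008]
    print(r['p'],np.array(r['box']).astype(int),'len',s1-s0,'mid',mid,'ang',np.degrees(np.arctan2(a[1],a[0])),'shaft near mid',near.mean(0),np.ptp(near,axis=0))
    # handle only axis
F=W.reshape(-1,3)
```

```text
[0.44458219 0.35218551 0.22143382] [-3.89772359e-02  9.99240043e-01 -1.70615564e-04  2.88579077e-04]
top 430 mid [0.571  0.0767 0.049 ] size [0.064  0.0538 0.0256] rectmid ((571.8155517578125, 76.50222778320312), 36.10218048095703)
0.59 [267 128 294 250] len 0.12854336337539804 mid [0.44079515 0.3553007 ] ang -175.60720637391464 shaft near mid [0.44105623 0.3552023  0.00941132] [0.01603315 0.00617242 0.00340291]
```

View pics/w5.png

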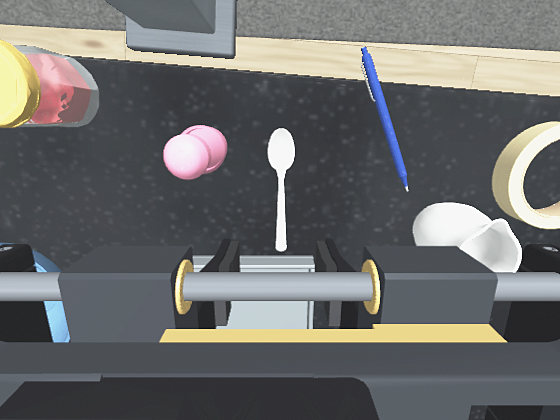

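Spoon bowl at px (282,150), handle end at (281,247). The pink shaker is beside it at (190,155), so I'll pinch the handle about 26 mm forward of the middle so the gripper body clears it.

{"op": "send_rows", "data": {
  "deltas": "-23 3 0 0 0 0 0.5; 0 0 45 0 0 0 0.5; 0 0 45 0 0 0 0.5; 0 0 30 0 0 0 0.5; 0 0 0 0 0 0 0.5; 0 0 0 0 0 0 0.5"
}}

```text
time: 21.4
position: [0.4684, 0.3568, 0.1022]
tool_rot: [-0.038, 0.999, 0.0, 0.001]
ft_force: [0.3, -0.0, 0.2]
grip_width: 0.0434
grip_force: 0.0
```

Run:
```python
from h import *
for i in range(4):
    c=robot.camera('wrist'); o=robot.get_obs(); print(o['position'].round(4),o['ft_force'].round(1),o['tool_rot'].round(4))
save(c,'w6.png')
```

```text
[0.4685 0.3571 0.1027] [0.1 0.3 0.5] [-3.860e-02  9.993e-01  6.000e-04  1.300e-03]
[0.4684 0.3573 0.1029] [ 0.3 -0.1 -0.6] [-3.880e-02  9.992e-01  7.000e-04  1.500e-03]
[0.4682 0.3574 0.1029] [ 0.3  0.6 -0.2] [-3.890e-02  9.992e-01  7.000e-04  1.500e-03]
[0.4681 0.3574 0.1028] [ 1.1 -0.1  0.1] [-3.900e-02  9.992e-01  6.000e-04  1.300e-03]
```

View pics/w6.png

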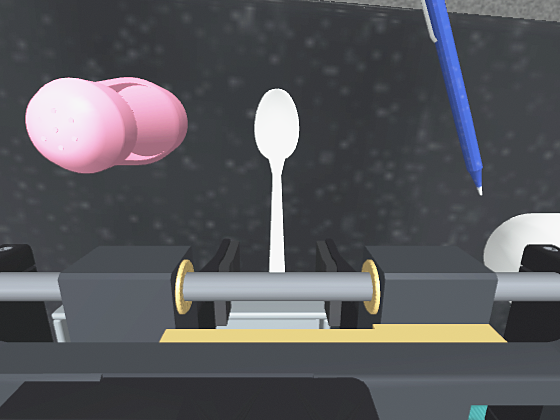

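Handle centred between the fingers (px 277, 270), and the pink shaker is clear of the gripper body.

{"op": "send_rows", "data": {
  "deltas": "0 0 15 0 0 0 0.5; 0 0 12 0 0 0 0.5; 0 0 2 0 0 0 0.5; 0 0 0 0 0 0 0.5",
  "newtons": 30
}}

```text
time: 22.1
position: [0.4669, 0.357, 0.0716]
tool_rot: [-0.039, 0.999, -0.0, -0.001]
ft_force: [0.4, -0.7, 0.1]
grip_width: 0.0435
grip_force: 0.0
```

{"op": "send_rows", "data": {
  "deltas": "0 0 0 0 0 0 0; 0 0 0 0 0 0 0; 0 0 0 0 0 0 0; 0 0 0 0 0 0 0; 0 0 0 0 0 0 0; 0 0 -20 0 0 0 0; 0 0 -40 0 0 0 0; 0 0 0 0 0 0 0"
}}

```text
time: 23.1
position: [0.4692, 0.3582, 0.1362]
tool_rot: [-0.039, 0.999, 0.002, 0.004]
ft_force: [1.4, 0.3, -0.4]
grip_width: 0.0147
grip_force: 29.9
```

Run:
```python
from h import *
c=robot.camera('wrist'); o=robot.get_obs(); print(o['position'].round(4),o['ft_force'].round(1),o['q'])
W=cloud(c)
for r in robot.cut_out('wrist','teaspoon')[:2]:
    P=W[r['region']]; P=P[~np.isnan(P[:,0])]
    P=P[abs(P-np.median(P,0)).max(1)<.1]; A=P[P[:,0].argsort()]
    print(r['p'],A[:len(A)//10].mean(0),A[-len(A)//10:].mean(0),r['box'])
save(c,'w7.png')
```

```text
[0.4682 0.3576 0.1346] [ 0.3 -0.3  0. ] [ 4.62808181e-01  6.95625914e-01  1.64819012e+00 -6.91543715e-05
  7.93236194e-01 -1.18631086e+00]
0.75 [0.38234191 0.35220422 0.06806527] [0.48300593 0.35972596 0.0687343 ] [251.9, 85.4, 304.9, 313.9]
```

View pics/w7.png

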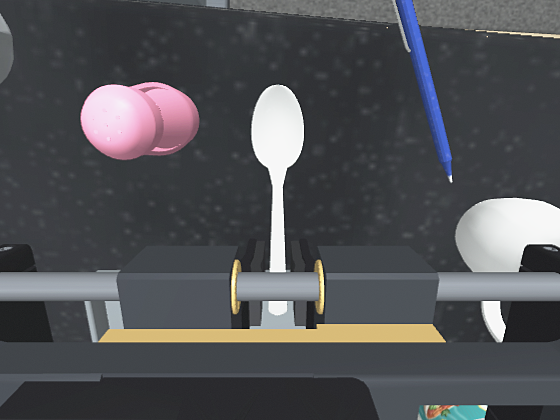

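Spoon held level (bowl px 277,125; handle between the fingers). Next: turn a quarter and carry it over the tray.

{"op": "send_rows", "data": {
  "deltas": "0 0 0 0 0 10 0; 0 0 0 0 0 10 0; 0 0 0 0 0 10 0; 0 0 0 0 0 10 0; 0 0 0 0 0 10 0; 0 0 0 0 0 10 0; 0 0 0 0 0 10 0; 0 0 0 0 0 10 0; 0 0 0 0 0 10 0; 0 0 0 0 0 0 0"
}}

```text
time: 24.45
position: [0.4665, 0.3567, 0.1313]
tool_rot: [0.678, 0.735, -0.001, -0.0]
ft_force: [-0.2, -0.1, -0.0]
grip_width: 0.0146
grip_force: 29.9
```

{"op": "send_rows", "data": {
  "deltas": "-28 30 0 0 0 0 0; -28 31 0 0 0 0 0; -28 31 0 0 0 0 0; 0 0 0 0 0 0 0; 0 0 0 0 0 0 0"
}}

```text
time: 25.08
position: [0.5644, 0.2804, 0.1315]
tool_rot: [0.678, 0.735, -0.001, -0.001]
ft_force: [-0.6, 0.8, 0.3]
grip_width: 0.014
grip_force: 29.9
```

Run:
```python
from h import *
o=robot.get_obs(); print(o['position'].round(4),o['tool_rot'].round(3))
for n in ('top','scene'):
    c=robot.camera(n); W=cloud(c); save(c,n+'8.png')
    F=W.reshape(-1,3); F=F[~np.isnan(F[:,0])]
    for r in robot.cut_out(n,'teaspoon')[:2]:
        P=W[r['region']]; P=P[~np.isnan(P[:,0])]; A=P[P[:,1].argsort()]
        print(n,r['p'],A[:5].mean(0),A[-5:].mean(0),np.array(r['box']).astype(int))
a=cv2.imread('pics/scene8.png')[90:250,200:400]; cv2.imwrite('pics/s8c.png',cv2.resize(a,None,fx=3.5,fy=3.5,interpolation=cv2.INTER_CUBIC))
```

```text
[0.5644 0.2804 0.1315] [ 0.678  0.735 -0.001 -0.001]
top 0.39 [0.36163016 0.11075465 0.07836592] [0.35960712 0.17219786 0.03174167] [269 231 297 261]
scene 0.49 [0.53692642 0.21559899 0.01181132] [0.56521086 0.39798158 0.00726336] [248 158 311 200]
```

View pics/s8c.png

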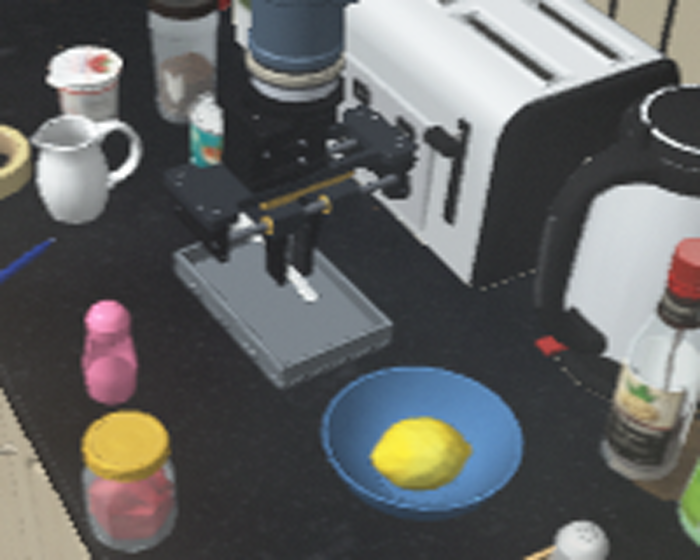

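Spoon above the tray (px 290,275 in the crop), lemon in the bowl (420,450), and the gripper clear of the toaster.

{"op": "send_rows", "data": {
  "deltas": "0 0 20 0 0 0 0; 0 0 20 0 0 0 0; 0 0 9 0 0 0 0; 0 0 0 0 0 0 0; 0 0 0 0 0 0 0"
}}

```text
time: 25.9
position: [0.5658, 0.2806, 0.0833]
tool_rot: [0.679, 0.734, 0.0, 0.0]
ft_force: [-0.1, 0.4, 0.2]
grip_width: 0.0147
grip_force: 29.9
```

{"op": "send_rows", "data": {
  "deltas": "0 0 2 0 0 0 0; 0 0 2 0 0 0 0; 0 0 0 0 0 0 0"
}}

```text
time: 26.28
position: [0.5655, 0.2806, 0.0793]
tool_rot: [0.679, 0.734, 0.0, 0.0]
ft_force: [0.6, 1.0, 0.1]
grip_width: 0.0147
grip_force: 29.9
```

{"op": "send_rows", "data": {
  "deltas": "0 0 1 0 0 0 0; 0 0 0 0 0 0 0; 0 0 0 0 0 0 0.4; 0 0 0 0 0 0 0.4; 0 0 0 0 0 0 0.4; 0 0 0 0 0 0 0.4; 0 0 -30 0 0 0 0.4; 0 0 -50 0 0 0 0.4; 0 0 -50 0 0 0 0.4; 0 0 0 0 0 0 0.4"
}}

```text
time: 27.52
position: [0.5681, 0.2814, 0.2131]
tool_rot: [0.679, 0.734, 0.004, 0.003]
ft_force: [0.4, 0.7, -0.0]
grip_width: 0.035
grip_force: 0.0
```

{"op": "send_rows", "data": {
  "deltas": "-30 -40 -10 0 0 0 0.4; -30 -40 -10 0 0 0 0.4; -30 -40 0 0 0 0 0.4; 0 -30 0 0 0 0 0.4; 0 0 0 0 0 0 0.4"
}}

```text
time: 28.15
position: [0.4199, 0.1786, 0.2274]
tool_rot: [0.679, 0.734, -0.002, -0.002]
ft_force: [0.8, -0.0, 0.5]
grip_width: 0.0348
grip_force: 0.0
```

Run:
```python
from h import *
print(robot.get_obs()['position'])
c=robot.camera('top'); save(c,'top9.png'); W=cloud(c)
for r in robot.cut_out('top','teaspoon')[:1]:
    P=W[r['region']]; P=P[~np.isnan(P[:,0])]; print(r['p'],np.array(r['box']).astype(int),P.min(0),P.max(0),np.median(P,0))
a=cv2.imread('pics/top9.png')[130:270,100:460]; s=cv2.imread('pics/scene8.png')
s=robot.camera('scene')['image'][100:340,200:430,::-1]
a=cv2.resize(a,None,fx=2.2,fy=2.2); s=cv2.resize(s,(280,292)); 
cv2.imwrite('pics/f.png',np.vstack([a[:300],np.hstack([s,np.zeros((292,512,3),np.uint8)])]))
```

```text
[0.41990563 0.17855987 0.22743487]
```

View pics/f.png

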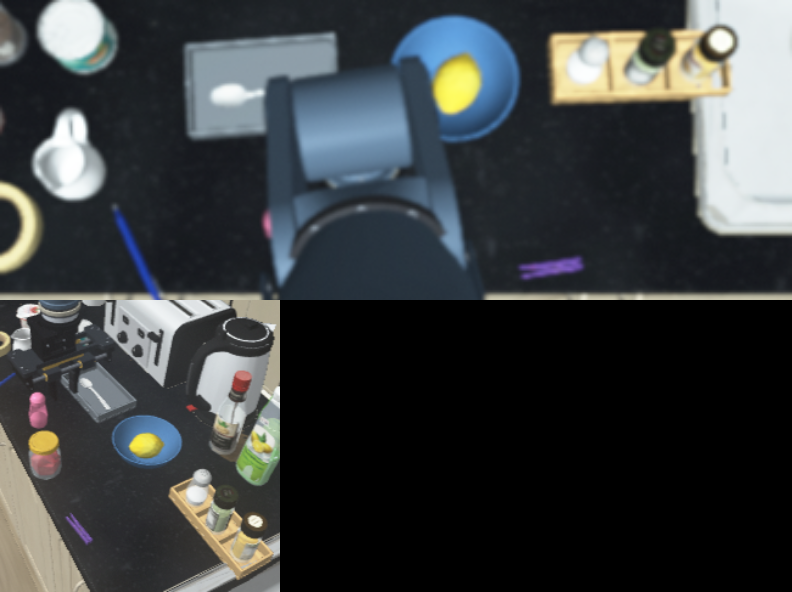

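Everything is in place: spoon flat in the tray (bowl px 228,94), lemon in the bowl (458,82), and the three jars upright in the caddy (588,60 / 650,55 / 712,50). The jug and jam jar haven't moved.

```bash
python3 -c "
from rig import robot
print(robot.hand_in())"
```

```text
the job is handed in; nothing more can be done
None
```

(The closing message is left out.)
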